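# Hang the rinse cup to dry and hold the wash brush level over the felt

### The arm

A 7-joint arm with a two-finger parallel gripper is mounted at the origin on the work surface. World frame = base frame: x ahead of the robot, y to its left, z up, the work surface at z = 0. Lengths are in m, angles in rad, forces in N, time in s.
With the tool pointing down it reaches from about 0.4 to 0.85 m from the base axis. Payload 6.9 kg.
Tool frame: the origin (TCP) lies between the finger pads; the fingertips stand 11 mm ahead of it and the grasp point (between the pads) lies 8 mm behind it; z points along the fingers, y is the line along which they close (so a half turn about z gives the same grasp; the last joint's range is limited). The gripper opens to 85 mm and grips with 20 to 120 N. Pads are 22 mm wide; open, the fingers measure 114 mm over their backs; the gripper's body (76 mm by 85 mm) begins 54 mm behind the grasp point. The pads swing forward as they close: fully open they stand 13 mm farther back than shut.
Start: joints at [1.236, 0.507, -0.238, 1.5, 0.126, 1.149, -0.155], TCP at [0.267, -0.565, 0.242] pointing down, gripper open.
Joint ranges: [-3.08, 3.08], [-0.24, 2.05], [-1.43, 1.35], [0, 2.5], [-1.52, 4.66], [0.17, 1.96], [-2.89, 2.89]. Speed limits (rad/s): [2.39, 2.39, 3.14, 3.14, 3.14, 3.14, 3.14].

### API

Orientations are given as [roll, pitch, yaw] about the fixed x, y, z axes, in that order (R = Rz(yaw) Ry(pitch) Rx(roll)).
In Python, from cell import status, eyes, hand_in gives the robot as it stands.
- The arm moves only by the tool drive_tool, never from a script. Its argument "series" is a list of rows, each a list of 3 entries, a list of its own where there are three numbers: the opening in per cent of the stroke, from 0 (shut) to 100 (fully open), then the shift along the world's x, y, z in mm, then the turn, a rotation vector about the world's x, y, z in rad. In form: [[hand, [x, y, z], [ax, ay, az]], ...]. A call has 1 to 12 rows; each row is the pose to reach, as a shift and turn from the pose commanded when the call began; what a row does not reach only later rows make up. A row lasts 1/12 s, in which the tool goes at most 41.7 mm and 7.16 degrees, less where a joint would pass 70% of its speed; a pose out of reach is approached as far as the arm can. A call with a gripper value outside its range is refused whole. The fingers move at their own pace and stop on an object; the grip force is fixed at half the most. Time passes only in rows, so rows that repeat a pose let the fingers close. It gives the time, the measured TCP pose, the force, the opening and the grip force at its end, in the units of the state.
- status.read_state(): the state, without advancing time (a new reading comes with each control period).
- eyes.camera(name): name is "side" or "top"; returns the picture (400x640x3 uint8, blue, green, red); there is no depth.
- eyes.calibration(name): a dict with "fx", "fy", "cx", "cy" (pixels), "R" (3x3) and "t" (3): a world point X has camera coordinates R X + t. Camera axes: x right, y down, z forward; pixel columns grow to the right and rows downward; lengths in m; the calibration is good to about 2 mm. A picture is of the moment at which its call begins. calibration takes no time and is no camera call.
- hand_in(): hands the job in; it is judged then, once.
The state is a dict: "clock": time; "joint_pos": joint angles; "joint_velocities": joint speeds; "effort": joint torques, N m; "position": TCP position; "orientation": TCP orientation; "contact_force": force on the tool from outside, world axes, zero at the start; "moment": the same for the moment, N m; "gripper_width": finger opening in m; "grasp_force": force on a finger pad.
Only numpy, scipy, OpenCV 4.12 (cv2) and the standard library are available. Lean on these libraries where they do the work, as an engineer would, in place of code of your own. Each camera call takes 0.05 s, during which the arm holds its last target. There are 200 camera calls.

### The job

Clear up after painting: first take the white rinse cup off the sloping drainer and put it upside down over the upright drying peg, seated on it and let go. Then draw the broad flat brush out of its slanted holder, bring its bristles over the square grey felt mat and hold it there level and still, at least 15 cm above the table; the program finishes while still holding it, touching nothing else. Leave the round brush, bottle, jar and bowl where they are.

Things in the scene. Friction and masses are not known exactly. Their poses are not given: they have to be found in the camera images.
- cup: white straight plastic tumbler, 60 mm outside diameter, 95 mm tall, 3 mm wall, 5 mm floor, about 80 g. Origin: centre of the outside of its closed bottom; z runs from there to the open mouth. At the start it lies on the drainer, axis sloping 30 degrees: mouth low and roughly towards the robot, bottom high and away. The rails lie under it, within 22 mm of its middle plane: both flanks are free
- cup_rim (a point): centre of the cup's mouth, on its axis, 95 mm from the outside of the bottom
- cup_in (a point): centre of the cup's inner floor, on its axis, 5 mm from the outside of the bottom
- drainer: fixed rack of two sloping steel rails with a small end stop under the cup's mouth, base 130 x 70 x 10 mm. Origin: underside, below the rack's middle; x runs level, away from the mouth end. The cup's bottom centre starts 45 mm along +x and 112 mm up from here. Drainer and peg may have changed places
- peg: fixed upright wooden drying peg: round post 24 mm diameter with a flat top 130 mm above the table, on a disc foot 90 mm in diameter and 12 mm thick. Origin: underside of the foot, z up. The cup's floor rests on the flat top, its rim then 40 mm above the table.
- peg_tip (a point): centre of the post's flat top, 130 mm above the table
- holder: fixed plywood brush holder, base 130 x 190 x 12 mm, two slanted sockets side by side (115 mm apart). Origin: on its underside; x is level, the way the brushes lean (roughly away from the robot). The sockets lean 35 degrees from vertical, 80 mm deep, 18 x 26 mm inside. Either brush may stand in either socket
- brush: broad flat brush, 223 mm long, about 70 g, loose in a socket, bristles up, leaning 35 degrees from vertical. Wooden handle 155 mm long, 22 mm wide (y, level at the start), 14 mm thick (x); then steel ferrule and pale bristles, 50 mm wide. Origin: centre of the butt end; z runs from butt to bristles. The lowest 80 mm are in the socket; centre of mass about 77 mm from the butt
- brush_grip (a point): point on the brush's axis 120 mm from the butt, midway along the free part of the handle, 40 mm above the socket's mouth: a place to grip it, across the 22 mm width
- brush_head (a point): centre of the bristles, on the axis, 201 mm from the butt (81 mm beyond brush_grip)
- felt: fixed grey felt mat lying flat, 180 mm square, 4 mm thick. Origin: centre of its underside
- round_brush: the other brush, with a round 14 mm handle and a narrow pointed dark head, 195 mm long, standing in the other socket; leave it there. Origin: centre of its butt end, z along it to the tip
- bottle: black plastic bottle standing, 52 mm diameter, 130 mm tall; leave it. Origin: centre of its underside
- jar: closed glass jar standing, 70 mm diameter, 85 mm tall; leave it. Origin: centre of its underside
- bowl: clear plastic bowl, 100 mm across, 40 mm high; leave it. Origin: centre of its underside
Mind the look-alikes: they are no part of the job. Leave any orange look-alike of the cup alone. What is shaped like the holder but yellow is not meant.

How it is judged:
On the way, in this order (a step that is already met when the one before it is completed fails the run):
1. the cup sits upside down on the drying peg, let go (distance between cup_in and peg_tip below 0.025 m and angle between cup's own z axis and vertical above 2.92 rad and z of cup_rim in the frame of peg_tip below -0.07 m and contact force between the fingers and cup below 0.05 N and linear speed of cup below 0.03 m/s), for 0.3 s.
2. the flat brush has been drawn out of its holder and raised (height (world z) of brush above 0.12 m and contact force between the fingers and brush above 0.3 N), for 0.1 s.
At the end, for the whole second after the job is handed in: Cup upside down on the peg (inner floor within 25 mm of the peg top, upright within 12 degrees), at rest, let go. Flat brush in the fingers, touching nothing else, level within 12 degrees, both ends over 14 cm above the table, bristle centre above the felt (5 mm margin), still (under 30 mm/s) (all of step 1 and angle between brush's own z axis and vertical between 1.35 and 1.79 rad and height (world z) of each of brush, brush_head above 0.14 m and x of brush_head in the frame of felt between -0.095 and 0.095 m and y of brush_head in the frame of felt between -0.095 and 0.095 m and contact force between the fingers and brush above 0.3 N and linear speed of brush below 0.03 m/s and angular speed of brush below 0.2 rad/s and contact force between each of brush, the arm and holder below 0.05 N and contact force between each of brush, the arm and felt below 0.05 N and contact force between each of brush, the arm and cup below 0.05 N and contact force between each of brush, the arm and peg below 0.05 N and contact force between each of brush, the arm and drainer below 0.05 N and contact force between each of brush, the arm and bottle below 0.05 N and contact force between each of brush, the arm and jar below 0.05 N and contact force between each of brush, the arm and bowl below 0.05 N and contact force between each of brush, the arm and round_brush below 0.05 N); the arm keeps its last pose, push and grip.
It fails at once if a bystander (round brush, bottle, jar or bowl) is moved more than 25 mm (distance of any of bottle, jar, bowl, round_brush from where it was at the start of the episode above 0.025 m).
It also fails if it takes over 61 s, if anything falls off the work surface, if the arm or the gripper's body presses on something with over 40 N, if the wrist force passes 120 N, or if a joint passes its speed limit or range.

## Working session

There is one attempt and no reset: what is moved stays moved. The work goes in short steps, Python scripts to look and compute and a tool call to move; the robot and the scene stay as the last step left them, time stands still between calls to the robot, and variables do not carry over. Pictures are saved under pics/ and viewed, at most 10 in all, crops included, and the job is handed in when it is done.

Besides the shell and the picture viewer there is one more tool, called after "Emit:" in YAML: its name, and indented under it one key for each argument. drive_tool: Moves the arm, as the interface text tells. Its arguments: {"type":"object","properties":{"series":{"type":"array","items":{"type":"array"}}},"required":["series"]}

```bash
mkdir -p pics; ls; python3 - <<'E'
from cell import status, eyes
import cv2
print(status.read_state())
for n in("side","top"):
    cv2.imwrite(f"pics/{n}0.png",eyes.camera(n)); print(n,eyes.calibration(n))
E
```

```text
pics
{'clock': 0.0, 'joint_pos': array([ 1.23549747,  0.50830627, -0.23753955,  1.50115578,  0.12572541,
        1.1489078 , -0.1547788 ]), 'joint_velocities': array([-1.46188950e-03,  9.38610681e-05,  1.71234434e-04,  1.05280030e-03,
        1.00356703e-03,  2.23397727e-04,  5.24366219e-05]), 'effort': array([-1.07573607e-03, -6.20601797e+01, -2.18665771e+00, -2.49653023e+01,
        1.27743024e-02,  1.21162986e-02,  9.64527572e-06]), 'position': array([ 0.26638101, -0.56484125,  0.24144187]), 'orientation': array([-3.13980979e+00,  5.62812253e-05,  4.40863364e-01]), 'contact_force': array([-0.25225974,  1.17082842,  0.03963235]), 'moment': array([0.01508699, 0.01896588, 0.01447234]), 'grasp_force': 0.0, 'gripper_width': 0.08520096029790611}
side {'fx': 475.3131884017111, 'fy': 475.3131884017111, 'cx': 317.817867641386, 'cy': 198.44404496832502, 'R': array([[-0.70792061, -0.70610635,  0.01619364],
       [-0.39031959,  0.37200825, -0.84217604],
       [ 0.58864168, -0.60251447, -0.53895945]]), 't': array([0.35499059, 0.31526684, 1.11700516])}
top {'fx': 467.3104252185349, 'fy': 467.3104252185349, 'cx': 320.4560726987999, 'cy': 191.05619725344036, 'R': array([[ 0.00388384, -0.99987578, -0.01527522],
       [-0.98894438, -0.00157611, -0.14827855],
       [ 0.14823606,  0.01568223, -0.98882766]]), 't': array([0.01404298, 0.48550684, 1.37345243])}
```

View pics/side0.png

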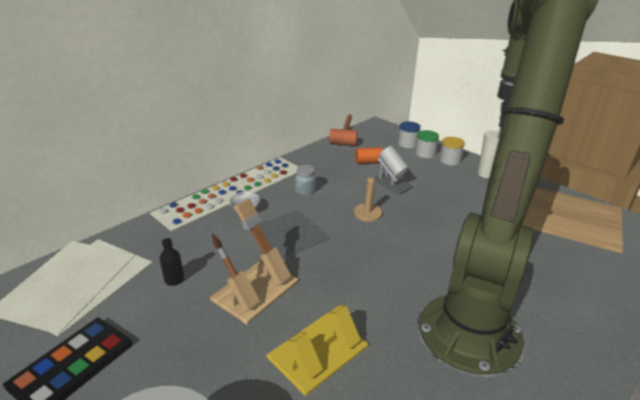

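View pics/top0.png

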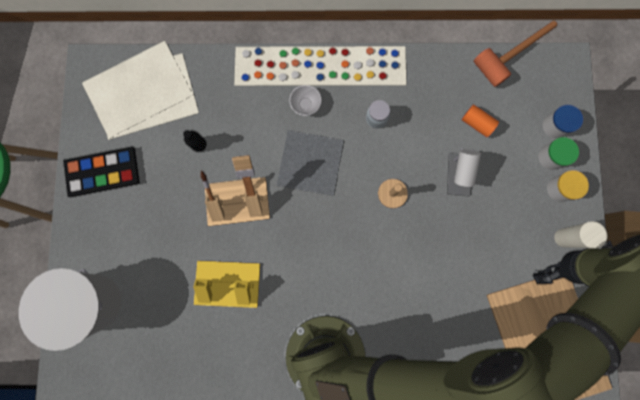

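The overview shows: in top, cup (467,168), peg top (393,190), flat brush with head (242,162) in the right socket, felt (312,163). In side, cup (393,163), peg top (371,180), brush head (245,212). I'll enlarge these.

```bash
python3 - <<'E'
import cv2,numpy as np
s=cv2.imread("pics/side0.png");t=cv2.imread("pics/top0.png")
def c(i,x,y,w=80,h=60):
    o=cv2.resize(i[y:y+h,x:x+w],(400,300),interpolation=cv2.INTER_CUBIC)
    for k in range(0,w,10): cv2.line(o,(k*5,0),(k*5,6 if k%20 else 12),(0,0,255),1); 
    for k in range(0,h,10): cv2.line(o,(0,k*5),(6 if k%20 else 12,k*5),(0,0,255),1)
    cv2.putText(o,f"{x},{y}",(15,25),0,.5,(0,0,255)); return o
o=np.vstack([np.hstack([c(t,420,140),c(s,350,135)]),np.hstack([c(t,200,150),c(s,215,195,120,90)])])
cv2.imwrite("pics/crop.png",o)
E
```

```text
(no output)
```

View pics/crop.png

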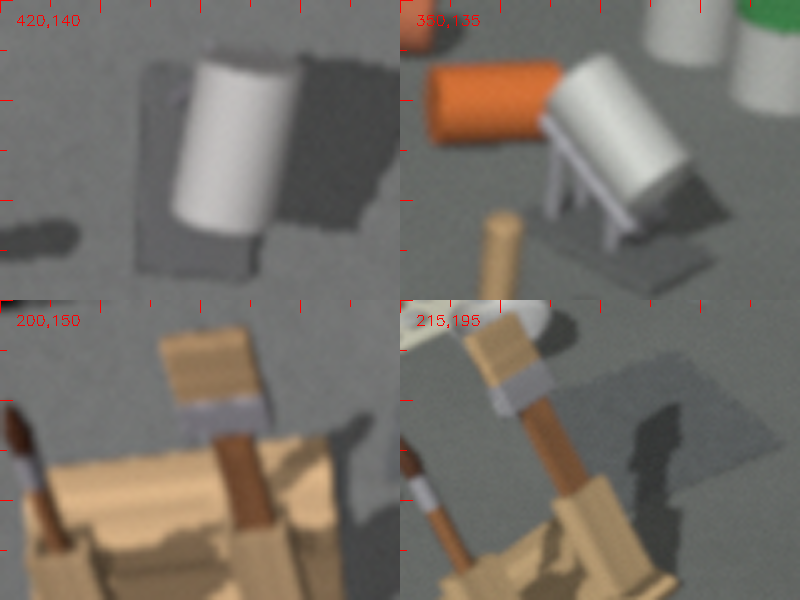

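Crop: cup bottom disc centre in top ≈(469.6,153), mouth ≈(464.4,183.4); side bottom ≈(381.5,151.5), mouth ≈(397.2,165) × scale; brush tip top (240.6,157), socket mouth (250.6,195.4); side (242.9,203), (266.6,252). Peg top in side (370.7,179).

```bash
cat > h.py <<'E'
import numpy as np,cv2
from cell import status,eyes
def ray(n,p):
    c=eyes.calibration(n);R=np.array(c["R"]);o=-R.T@np.array(c["t"])
    d=R.T@[(p[0]-c["cx"])/c["fx"],(p[1]-c["cy"])/c["fy"],1.]
    return o,d/np.linalg.norm(d)
def onz(n,p,z):
    o,d=ray(n,p);return o+d*(z-o[2])/d[2]
def tri(pt,ps):
    (a,u),(b,v)=ray("top",pt),ray("side",ps)
    s=np.linalg.lstsq(np.c_[u,-v],b-a,rcond=None)[0]
    P,Q=a+u*s[0],b+v*s[1];return (P+Q)/2,np.linalg.norm(P-Q)
def pix(n,X):
    c=eyes.calibration(n);q=np.array(c["R"])@X+c["t"]
    return q[0]/q[2]*c["fx"]+c["cx"],q[1]/q[2]*c["fy"]+c["cy"]
E
python3 - <<'E'
from h import *
np.set_printoptions(precision=4,suppress=True)
for k,a,b in [("tip",(240.6,157),(242.9,203.1)),("ferr",(246.6,177.2),(255.8,226.5)),("sock",(250.6,195.4),(266.6,252)),
 ("cupbot",(469.6,153),(350+580/5,0)),]:
    if k!="cupbot":print(k,*tri(a,b))
print("cup top", onz("top",(469.6,153),.112),onz("top",(464.4,183.4),.0645))
b=(350+(551+608-800)/10,135+(108+57)/10);m=(350+(690+632-800)/10,135+(160+210)/10)
print("cup side",onz("side",b,.112),onz("side",m,.0645))
print("cup tri",tri((469.6,153),b),tri((464.4,183.4),m))
t=cv2.imread("pics/top0.png");s=cv2.imread("pics/side0.png")
print("peg side",onz("side",(370.7,179),.13))
for n,i,x,y in(("top",t,370,165),("side",s,345,170)):
    h=cv2.cvtColor(i,cv2.COLOR_BGR2HSV)[y:y+60,x:x+55]
    m=((h[...,1]>70)&(h[...,0]<30)).astype(np.uint8)
    k=max(cv2.findContours(m,0,1)[0],key=cv2.contourArea)
    r=np.array(cv2.boundingRect(k));
    bottom=k[:,0,1].max()
    print(n,r[:2]+[x,y],r[2:],[onz(n,np.array(cv2.minEnclosingCircle(k)[0])+[x,y],.012)])
for z in(.012,.13):
    pass
for f in[(285,131),(343,137),(337,193),(279,185)]: print("felt",onz("top",f,.004))
P=onz("side",(370.7,179),.13);print(pix("top",P))
o=cv2.resize(t[100:220,270:430],(800,600),interpolation=cv2.INTER_CUBIC);cv2.imwrite("pics/pf.png",o)
E
```

```text
tip [0.5503 0.2258 0.2059] 0.005046655372477439
ferr [0.507  0.2196 0.1521] 0.0004626537239795664
sock [0.466  0.2187 0.0925] 0.005215031078667549
cup top [ 0.5854 -0.4141  0.112 ] [ 0.5047 -0.4095  0.0645]
cup side [ 0.5862 -0.4178  0.112 ] [ 0.5067 -0.4135  0.0645]
cup tri (array([ 0.5843, -0.4138,  0.1142]), np.float64(0.0014753723917340644)) (array([ 0.504 , -0.4088,  0.0675]), np.float64(0.0005873432170736658))
peg side [ 0.4823 -0.2072  0.13  ]
top [378 179] [30 29] [array([ 0.4829, -0.2052,  0.012 ])]
side [354 178] [28 44] [array([ 0.5232, -0.2619,  0.012 ])]
felt [0.6815 0.1284 0.004 ]
felt [ 0.662  -0.0542  0.004 ]
felt [ 0.4843 -0.0351  0.004 ]
felt [0.5091 0.1444 0.004 ]
(np.float64(399.1373661070548), np.float64(187.34692237486277))
```

View pics/pf.png

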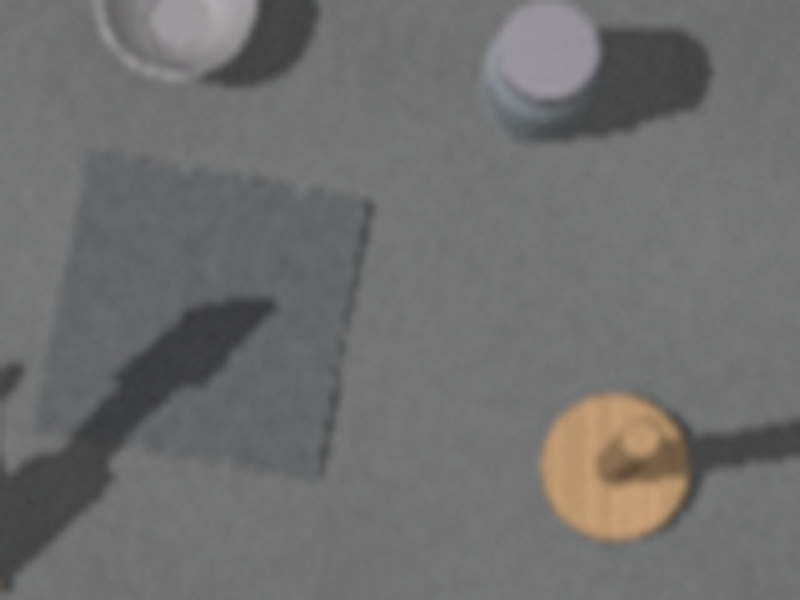

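Peg top in crop (642,440) → full (398.4,188), which agrees with the side view: peg ≈ (0.482,-0.206). The cup bottom is at ≈(0.585,-0.415,0.112). Before grasping, I'll test whether the arm reaches the 60° tilt near the peg.

Emit:
drive_tool:
  series:
    - [100,[40,60,60],[0,0,-0.1]]
    - [100,[60,100,80],[0,0,-0.2]]
    - [100,[80,130,80],[0,0,-0.3]]
    - [100,[100,160,80],[0,0,-0.4]]
    - [100,[120,190,80],[0,0,-0.497]]
    - [100,[140,220,80],[0,0,-0.497]]
    - [100,[160,250,80],[0,0,-0.497]]
    - [100,[180,280,80],[0,0,-0.497]]
    - [100,[200,310,80],[0,0,-0.497]]
    - [100,[216,340,80],[0,0,-0.497]]
    - [100,[216,359,80],[0,0,-0.497]]
    - [100,[216,359,80],[0,0,-0.497]]

```text
clock: 1.1
position: [0.4845, -0.1991, 0.3222]
orientation: [-3.138, -0.0, -0.046]
contact_force: [0.4, 0.8, -0.5]
gripper_width: 0.0854
grasp_force: 0.0
```

Emit:
drive_tool:
  series:
    - [100,[0,0,0],[-0.007,-0.12,0]]
    - [100,[0,0,0],[-0.013,-0.24,0]]
    - [100,[0,0,0],[-0.02,-0.36,0]]
    - [100,[0,0,0],[-0.027,-0.48,0]]
    - [100,[0,0,0],[-0.034,-0.6,0]]
    - [100,[0,0,0],[-0.04,-0.72,0]]
    - [100,[0,0,0],[-0.047,-0.84,0]]
    - [100,[0,0,0],[-0.054,-0.96,0]]
    - [100,[0,0,0],[-0.058,-1.045,0]]
    - [100,[0,0,-60],[-0.058,-1.045,0]]
    - [100,[0,0,-120],[-0.058,-1.045,0]]
    - [100,[0,0,-120],[-0.058,-1.045,0]]

```text
clock: 2.1
position: [0.4887, -0.2007, 0.2932]
orientation: [-3.089, -0.783, -0.049]
contact_force: [1.4, -0.7, -0.2]
gripper_width: 0.0854
grasp_force: 0.0
```

```bash
python3 -c "
from h import *;s=status.read_state()
for k in('clock','joint_pos','position','orientation','contact_force'):print(k,s[k])"
```

```text
clock 2.1
joint_pos [ 1.36704974  0.14006569 -0.83337678  2.28366858 -1.3057065   0.31877106
  0.15929418]
position [ 0.48868372 -0.20071309  0.29316797]
orientation [-3.08882492 -0.78327068 -0.04949444]
contact_force [ 1.40637552 -0.65539992 -0.16032553]
```

Emit:
drive_tool:
  series:
    - [100,[0,0,0],[0,0,0]]
    - [100,[0,0,0],[0,0,0]]
    - [100,[0,0,0],[0,0,0]]
    - [100,[0,0,0],[0,0,0]]

```text
clock: 2.43
position: [0.4892, -0.2011, 0.2939]
orientation: [-3.089, -0.783, -0.05]
contact_force: [-0.1, 0.1, 0.0]
gripper_width: 0.0855
grasp_force: 0.0
```

```bash
python3 -c "
from h import *;s=status.read_state()
for k in('clock','joint_pos','position','orientation'):print(k,s[k])
# try xArm7-type FK fit
"
```

```text
clock 2.4333
joint_pos [ 1.35686141  0.13808094 -0.82140169  2.28150807 -1.30142917  0.3215876
  0.15379382]
position [ 0.48915184 -0.20111301  0.29386024]
orientation [-3.08918037 -0.78310491 -0.0500105 ]
```

Emit:
drive_tool:
  series:
    - [100,[0,0,-20],[-0.005,-0.1,0]]
    - [100,[0,0,-40],[-0.01,-0.2,0]]
    - [100,[0,0,-60],[-0.014,-0.26,0]]
    - [100,[0,0,-80],[-0.014,-0.26,0]]
    - [100,[0,0,-80],[-0.014,-0.26,0]]
    - [100,[0,0,-80],[-0.014,-0.26,0]]

```text
clock: 2.93
position: [0.4671, -0.2708, 0.3075]
orientation: [-3.038, -0.977, -0.051]
contact_force: [0.8, 0.2, -0.2]
gripper_width: 0.0856
grasp_force: 0.0
```

```bash
cat > fk.py <<'E'
from h import *
from scipy.optimize import least_squares
from scipy.spatial.transform import Rotation as Ro
s=status.read_state()
print(s['joint_pos'],s['position'],s['orientation'])
E
python3 fk.py
```

```text
[ 1.94791476  0.48667023 -1.41719919  2.29813022 -1.52136968  0.17526774
  0.63193587] [ 0.46708179 -0.27080293  0.30748395] [-3.03771194 -0.97748635 -0.05069832]
```

Forward tilts run into joint limits (the joints sum j2+j4+j6≈π for tool-down). So I'll grip the cup's bottom end with the tool tilted back 30°, which leaves only 30° of forward tilt at the peg.

```bash
cat > go.py <<'E'
import sys
from h import *
from scipy.spatial.transform import Rotation as Ro
# args: x y z roll pitch yaw -> shift (mm), rotvec from the measured pose
s=status.read_state();v=[float(a) for a in sys.argv[1:7]]
r=lambda o:Ro.from_euler('xyz',o)
print(s['clock'],np.round(s['joint_pos'],2),s['position'].round(4),s['orientation'].round(3))
print((1000*(np.array(v[:3])-s['position'])).round(1),(r(v[3:])*r(s['orientation']).inv()).as_rotvec().round(3))
E
python3 go.py .659 -.42 .264 3.1416 .524 -.056
```

```text
2.9333 [ 1.95  0.49 -1.42  2.3  -1.52  0.18  0.63] [ 0.4671 -0.2708  0.3075] [-3.038 -0.977 -0.051]
[ 191.9 -149.2  -43.5] [-0.031  1.504 -0.03 ]
```

Emit:
drive_tool:
  series:
    - [100,[0,10,10],[-0.002,0.12,-0.002]]
    - [100,[10,20,10],[-0.005,0.24,-0.005]]
    - [100,[20,20,10],[-0.007,0.36,-0.007]]
    - [100,[30,20,10],[-0.01,0.48,-0.01]]
    - [100,[40,10,10],[-0.012,0.6,-0.012]]
    - [100,[60,0,10],[-0.014,0.72,-0.014]]
    - [100,[80,-20,0],[-0.017,0.84,-0.017]]
    - [100,[100,-50,0],[-0.02,0.96,-0.02]]
    - [100,[130,-80,0],[-0.022,1.08,-0.022]]
    - [100,[160,-110,0],[-0.025,1.2,-0.024]]
    - [100,[180,-130,0],[-0.027,1.32,-0.026]]
    - [100,[192,-149,0],[-0.03,1.44,-0.028]]

```text
clock: 3.93
position: [0.6489, -0.392, 0.3123]
orientation: [-3.076, -0.121, -0.008]
contact_force: [2.6, -1.1, 0.3]
gripper_width: 0.0852
grasp_force: 0.0
```

```bash
python3 go.py .609 -.417 .178 3.1416 .524 -.056
```

```text
3.9333 [ 0.72  0.67 -0.34  1.02  0.1   1.4  -1.13] [ 0.6489 -0.392   0.3123] [-3.076 -0.121 -0.008]
[ -39.9  -25.  -134.3] [-0.044  0.646 -0.033]
```

Emit:
drive_tool:
  series:
    - [100,[5,-10,0],[-0.008,0.12,-0.006]]
    - [100,[10,-25,0],[-0.016,0.24,-0.012]]
    - [100,[10,-25,0],[-0.024,0.36,-0.018]]
    - [100,[10,-25,-15],[-0.033,0.48,-0.024]]
    - [100,[10,-25,-30],[-0.04,0.6,-0.03]]
    - [100,[10,-25,-48],[-0.044,0.646,-0.033]]
    - [100,[10,-25,-48],[-0.044,0.646,-0.033]]
    - [100,[10,-25,-48],[-0.044,0.646,-0.033]]

```text
clock: 4.6
position: [0.651, -0.4059, 0.2678]
orientation: [3.072, 0.358, -0.062]
contact_force: [0.0, -1.2, -0.4]
gripper_width: 0.0857
grasp_force: 0.0
```

```bash
python3 go.py .609 -.417 .178 3.1416 .524 -.056
```

```text
4.6 [ 0.31  1.05  0.71  0.48 -0.34  1.96 -0.93] [ 0.651  -0.4059  0.2678] [ 3.072  0.358 -0.062]
[-42.  -11.1 -89.8] [ 0.073  0.162 -0.024]
```

Emit:
drive_tool:
  series:
    - [100,[-14,-4,-30],[0.02,0.04,-0.01]]
    - [100,[-28,-8,-60],[0.04,0.08,-0.02]]
    - [100,[-42,-11,-90],[0.073,0.162,-0.024]]
    - [100,[-42,-11,-90],[0.073,0.162,-0.024]]
    - [100,[-42,-11,-90],[0.073,0.162,-0.024]]
    - [100,[-42,-11,-90],[0.073,0.162,-0.024]]

```text
clock: 5.1
position: [0.6093, -0.4198, 0.1833]
orientation: [3.138, 0.514, -0.058]
contact_force: [0.2, -0.5, 1.0]
gripper_width: 0.0854
grasp_force: 0.0
```

```bash
python3 go.py .559 -.414 .091 3.1416 .524 -.056
```

```text
5.1 [ 0.33  1.14  0.68  0.58 -0.29  1.95 -0.89] [ 0.6093 -0.4198  0.1833] [ 3.138  0.514 -0.058]
[-50.3   5.8 -92.3] [0.003 0.009 0.   ]
```

```bash
cat > look.py <<'E'
import sys
from h import *
n,bt,bs=sys.argv[1],[int(a) for a in sys.argv[2].split(',')],[int(a) for a in sys.argv[3].split(',')]
f=lambda i,b:cv2.resize(i[b[1]:b[1]+100,b[0]:b[0]+100],(400,400),interpolation=cv2.INTER_CUBIC)
cv2.imwrite(f"pics/{n}.png",np.hstack([f(eyes.camera("top"),bt),f(eyes.camera("side"),bs)]))
E
python3 look.py pre 420,100 350,90
```

```text
(no output)
```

View pics/pre.png

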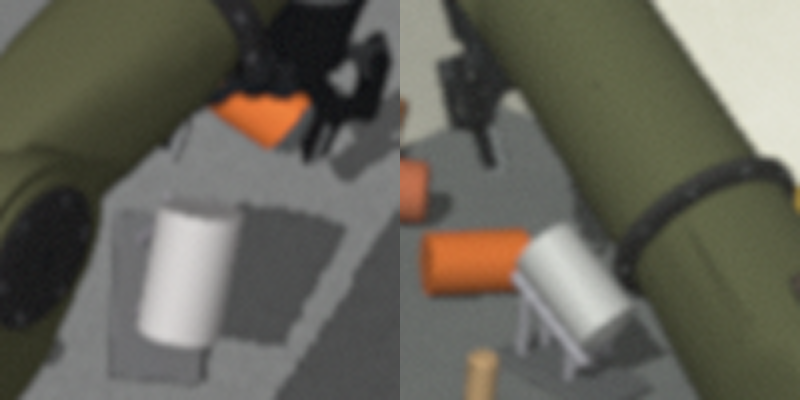

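Top: fingertips at crop (172,145) and (312,160), whose centre (480.5,138) lies on the cup's axis line as computed. The path in is clear, so I'll advance and close.

Emit:
drive_tool:
  series:
    - [100,[-10,1,-18],[0,0.005,0]]
    - [100,[-20,2,-36],[0,0.009,0]]
    - [100,[-30,3,-54],[0,0.009,0]]
    - [100,[-40,5,-72],[0,0.009,0]]
    - [100,[-50,6,-90],[0,0.009,0]]
    - [100,[-50,6,-92],[0,0.009,0]]
    - [100,[-50,6,-92],[0,0.009,0]]

```text
clock: 5.78
position: [0.5576, -0.4153, 0.0907]
orientation: [3.141, 0.525, -0.06]
contact_force: [0.6, -0.1, 1.2]
gripper_width: 0.0854
grasp_force: 0.0
```

Emit:
drive_tool:
  series:
    - [0,[0,0,0],[0,0,0]]
    - [0,[0,0,0],[0,0,0]]
    - [0,[0,0,0],[0,0,0]]
    - [0,[0,0,0],[0,0,0]]
    - [0,[0,0,0],[0,0,0]]
    - [0,[0,0,0],[0,0,0]]
    - [0,[0,0,0],[0,0,0]]
    - [0,[0,0,0],[0,0,0]]

```text
clock: 6.45
position: [0.5581, -0.4154, 0.0909]
orientation: [3.141, 0.525, -0.059]
contact_force: [1.3, 3.2, 7.1]
gripper_width: 0.0598
grasp_force: 62.8
```

```bash
python3 go.py .61 -.44 .25 3.1416 .524 -.056
```

```text
6.45 [ 0.27  1.11  0.69  0.95 -0.28  1.64 -0.83] [ 0.5581 -0.4154  0.0909] [ 3.141  0.525 -0.059]
[ 51.9 -24.6 159.1] [ 0.    -0.001  0.003]
```

Emit:
drive_tool:
  series:
    - [0,[0,0,25],[0,0,0]]
    - [0,[0,0,50],[0,0,0]]
    - [0,[0,0,80],[0,-0.08,0]]
    - [0,[-5,10,110],[0,-0.16,0]]
    - [0,[-10,20,140],[0,-0.24,0]]
    - [0,[-20,40,150],[0,-0.34,0]]
    - [0,[-25,60,150],[0,-0.44,0]]
    - [0,[-30,80,150],[0,-0.54,0]]
    - [0,[-40,105,150],[0,-0.64,0]]
    - [0,[-50,130,150],[0,-0.74,0]]
    - [0,[-60,155,150],[0,-0.84,0]]
    - [0,[-65,180,150],[0,-0.94,0]]

```text
clock: 7.45
position: [0.4905, -0.2357, 0.2404]
orientation: [-3.09, -0.417, -0.058]
contact_force: [1.8, 0.6, -0.8]
gripper_width: 0.0594
grasp_force: 64.6
```

```bash
python3 go.py .487 -.206 .23 3.1416 -.524 -.056
```

```text
7.45 [ 0.12  0.27  0.56  2.04 -0.71  0.66 -0.45] [ 0.4905 -0.2357  0.2404] [-3.09  -0.417 -0.058]
[ -3.5  29.7 -10.4] [-0.052 -0.104 -0.021]
```

Emit:
drive_tool:
  series:
    - [0,[-3,15,-5],[-0.02,-0.05,-0.01]]
    - [0,[-4,30,-10],[-0.05,-0.1,-0.02]]
    - [0,[-4,30,-10],[-0.05,-0.1,-0.02]]
    - [0,[-4,30,-10],[-0.05,-0.1,-0.02]]
    - [0,[-4,30,-10],[-0.05,-0.1,-0.02]]

```text
clock: 7.87
position: [0.4887, -0.2068, 0.23]
orientation: [-3.139, -0.516, -0.054]
contact_force: [-0.1, -0.3, 0.2]
gripper_width: 0.0595
grasp_force: 64.7
```

```bash
python3 go.py .487 -.206 .23 3.1416 -.524 -.056; python3 look.py over 350,130 320,110
```

```text
7.8667 [ 0.12  0.21  0.46  2.2  -0.89  0.43 -0.32] [ 0.4887 -0.2068  0.23  ] [-3.139 -0.516 -0.054]
[-1.7  0.8 -0. ] [-0.003 -0.008 -0.003]
```

View pics/over.png

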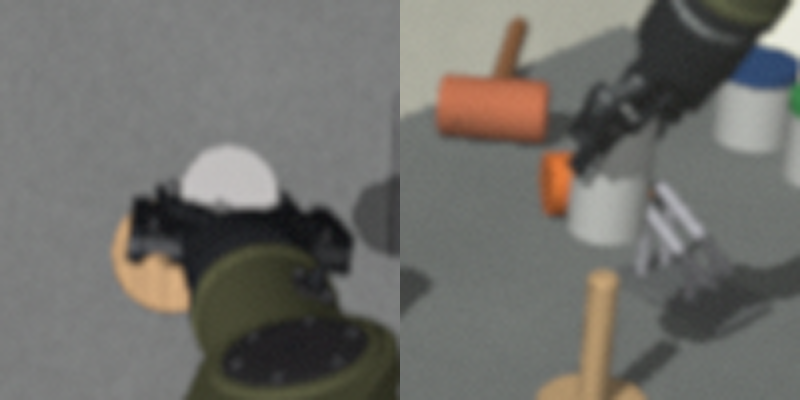

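Top: cup bottom disc centre ≈ crop (230,194) → px (407.5,178.5). Side: mouth centre ≈ (606,226) → px (371.5,166.5), right above the peg (602,280).

```bash
python3 - <<'E'
from h import *
print(onz("top",(407.5,178.5),.264),onz("side",(371.5,166.5),.169),pix("side",np.array([.482,-.206,.169])))
E
```

```text
[ 0.48376595 -0.20808861  0.264     ] [ 0.48803994 -0.21327204  0.169     ] (np.float64(371.51238433888074), np.float64(168.00154657430173))
```

Emit:
drive_tool:
  series:
    - [0,[-3,3,-15],[0,-0.008,0]]
    - [0,[-3,3,-30],[0,-0.008,0]]
    - [0,[-3,3,-45],[0,-0.008,0]]
    - [0,[-3,3,-60],[0,-0.008,0]]
    - [0,[-3,3,-75],[0,-0.008,0]]
    - [0,[-3,3,-90],[0,-0.008,0]]
    - [0,[-3,3,-105],[0,-0.008,0]]
    - [0,[-3,3,-115],[0,-0.008,0]]
    - [0,[-3,3,-120],[0,-0.008,0]]
    - [0,[-3,3,-124],[0,-0.008,0]]
    - [0,[-3,3,-124],[0,-0.008,0]]
    - [0,[-3,3,-124],[0,-0.008,0]]

```text
clock: 8.97
position: [0.4903, -0.2107, 0.1257]
orientation: [-3.123, -0.49, -0.054]
contact_force: [0.2, 0.8, -1.2]
gripper_width: 0.0594
grasp_force: 65.0
```

```bash
python3 go.py .486 -.205 .1 3.1416 -.524 -.056
```

```text
8.9667 [ 0.59  0.39 -0.11  2.3  -1.52  0.18  0.36] [ 0.4903 -0.2107  0.1257] [-3.123 -0.49  -0.054]
[ -4.3   5.7 -25.7] [-0.018 -0.033 -0.011]
```

Joint limits (j5, j6) stopped it 25 mm short. The cup is symmetric, so I'll raise it, yaw the hand +60° about the cup axis to leave the singular region, and lower again.

Emit:
drive_tool:
  series:
    - [0,[-2,4,30],[0,0,0]]
    - [0,[-3,5,60],[-0.01,-0.02,-0.01]]
    - [0,[-4,6,90],[-0.018,-0.033,-0.011]]
    - [0,[-4,6,104],[-0.018,-0.033,-0.011]]
    - [0,[-4,6,104],[-0.018,-0.033,-0.011]]

```text
clock: 9.38
position: [0.487, -0.2053, 0.2352]
orientation: [3.138, -0.531, -0.054]
contact_force: [1.3, 0.3, -0.2]
gripper_width: 0.0595
grasp_force: 65.1
```

Emit:
drive_tool:
  series:
    - [0,[0,0,0],[0,0,0.1]]
    - [0,[0,0,0],[0,0,0.2]]
    - [0,[0,0,0],[0,0,0.3]]
    - [0,[0,0,0],[0,0,0.4]]
    - [0,[0,0,0],[0,0,0.5]]
    - [0,[0,0,0],[0,0,0.6]]
    - [0,[0,0,0],[0,0,0.7]]
    - [0,[0,0,0],[0,0,0.8]]
    - [0,[0,0,0],[0,0,0.9]]
    - [0,[0,0,0],[0,0,1.0]]
    - [0,[0,0,0],[0,0,1.0]]
    - [0,[0,0,0],[0,0,1.0]]

```text
clock: 10.38
position: [0.4866, -0.2045, 0.2292]
orientation: [-3.14, -0.525, 0.941]
contact_force: [-0.8, 0.6, -0.5]
gripper_width: 0.0597
grasp_force: 65.0
```

```bash
python3 go.py .485 -.202 .23 3.1416 -.524 .944
```

```text
10.3833 [ 0.62  0.4   0.1   1.87 -0.67  1.03  0.48] [ 0.4866 -0.2045  0.2292] [-3.14  -0.525  0.941]
[-1.6  2.5  0.8] [-0.001 -0.     0.002]
```

Joints are well-conditioned now. Descend.

Emit:
drive_tool:
  series:
    - [0,[-1,2,-15],[0,0,0]]
    - [0,[-1,2,-30],[0,0,0]]
    - [0,[-1,2,-45],[0,0,0]]
    - [0,[-1,2,-60],[0,0,0]]
    - [0,[-1,2,-75],[0,0,0]]
    - [0,[-1,2,-90],[0,0,0]]
    - [0,[-1,2,-105],[0,0,0]]
    - [0,[-1,2,-115],[0,0,0]]
    - [0,[-1,2,-120],[0,0,0]]
    - [0,[-1,2,-124],[0,0,0]]
    - [0,[-1,2,-124],[0,0,0]]
    - [0,[-1,2,-124],[0,0,0]]

```text
clock: 11.38
position: [0.4852, -0.2028, 0.106]
orientation: [-3.141, -0.524, 0.943]
contact_force: [-0.2, -0.2, -0.6]
gripper_width: 0.0597
grasp_force: 65.1
```

```bash
python3 go.py .485 -.202 .1 3.1416 -.524 .944
```

```text
11.3833 [ 0.67  0.57  0.02  2.01 -0.81  0.78  0.72] [ 0.4852 -0.2028  0.106 ] [-3.141 -0.524  0.943]
[-0.2  0.8 -6. ] [-0. -0.  0.]
```

Emit:
drive_tool:
  series:
    - [0,[0,0,-2],[0,0,0]]
    - [0,[0,0,-3],[0,0,0]]
    - [0,[0,0,-4],[0,0,0]]
    - [0,[0,0,-4],[0,0,0]]

```text
clock: 11.72
position: [0.4851, -0.2027, 0.1016]
orientation: [-3.141, -0.524, 0.944]
contact_force: [-0.9, 0.0, -1.4]
gripper_width: 0.0599
grasp_force: 65.1
```

Emit:
drive_tool:
  series:
    - [0,[0,0,-1],[0,0,0]]
    - [0,[0,0,-2],[0,0,0]]
    - [0,[0,0,-3],[0,0,0]]
    - [0,[0,0,-3],[0,0,0]]

```text
clock: 12.05
position: [0.4849, -0.2026, 0.0983]
orientation: [-3.14, -0.524, 0.943]
contact_force: [0.6, 0.8, -1.0]
gripper_width: 0.0594
grasp_force: 65.1
```

Emit:
drive_tool:
  series:
    - [0,[0,0,-1],[0,0,0]]
    - [0,[0,0,-2],[0,0,0]]
    - [0,[0,0,-3],[0,0,0]]
    - [0,[0,0,-4],[0,0,0]]
    - [0,[0,0,-4],[0,0,0]]

```text
clock: 12.47
position: [0.4853, -0.2026, 0.0978]
orientation: [3.14, -0.528, 0.945]
contact_force: [-12.3, -1.9, 31.3]
gripper_width: 0.0593
grasp_force: 67.9
```

Seated (31 N upward). Relieve the load, then open.

Emit:
drive_tool:
  series:
    - [0,[0,0,3],[0,0,0]]
    - [0,[0,0,4],[0,0,0]]
    - [30,[0,0,4],[0,0,0]]
    - [60,[0,0,4],[0,0,0]]
    - [90,[0,0,4],[0,0,0]]
    - [100,[0,0,4],[0,0,0]]
    - [100,[0,0,4],[0,0,0]]
    - [100,[0,0,4],[0,0,0]]

```text
clock: 13.13
position: [0.4851, -0.2026, 0.0984]
orientation: [-3.14, -0.524, 0.943]
contact_force: [0.5, 0.7, -0.3]
gripper_width: 0.0853
grasp_force: 0.0
```

Emit:
drive_tool:
  series:
    - [100,[-4,-6,13],[0,0,0]]
    - [100,[-9,-12,26],[0,0,0]]
    - [100,[-15,-20,43],[0,0,0]]
    - [100,[-20,-28,60],[0,0,0]]
    - [100,[-29,-40,86],[0,0,0]]
    - [100,[-38,-52,115],[0,0,0]]
    - [100,[-44,-60,145],[0,0,0]]
    - [100,[-44,-60,160],[0,0,0]]
    - [100,[-44,-60,160],[0,0,0]]

```text
clock: 13.88
position: [0.4416, -0.2644, 0.262]
orientation: [3.136, -0.523, 0.945]
contact_force: [0.6, 0.0, 0.1]
gripper_width: 0.0856
grasp_force: 0.0
```

```bash
python3 go.py .485 -.202 .26 3.1416 0 .944; python3 look.py rel 350,130 320,110
```

```text
13.8833 [ 0.73  0.38  0.13  1.8  -0.61  1.17  0.54] [ 0.4416 -0.2644  0.262 ] [ 3.136 -0.523  0.945]
[43.4 62.4 -2. ] [-0.421  0.311  0.   ]
```

View pics/rel.png

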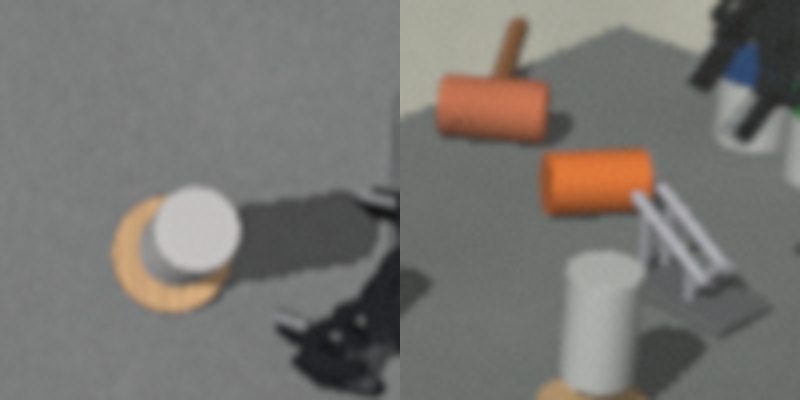

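The cup sits upright on the peg (top crop (198,230), side (600,320)) and the fingers are clear. Next is the brush: grip point ≈(0.489,0.220,0.123), heading ≈+0.09 rad, and I'll use a 20° forward tool tilt.

```bash
python3 go.py .445 .2 .30 3.1416 -.35 .09
```

```text
13.9833 [ 0.73  0.38  0.13  1.81 -0.61  1.17  0.54] [ 0.4411 -0.2626  0.2587] [-3.142 -0.524  0.944]
[  3.9 462.6  41.3] [-0.089  0.156 -0.852]
```

Emit:
drive_tool:
  series:
    - [100,[0,20,30],[-0.009,0.016,-0.085]]
    - [100,[0,50,50],[-0.018,0.03,-0.17]]
    - [100,[0,85,60],[-0.027,0.047,-0.256]]
    - [100,[0,125,60],[-0.035,0.06,-0.34]]
    - [100,[0,165,60],[-0.045,0.078,-0.426]]
    - [100,[0,205,60],[-0.053,0.094,-0.51]]
    - [100,[0,245,60],[-0.062,0.11,-0.596]]
    - [100,[0,285,60],[-0.07,0.125,-0.68]]
    - [100,[0,325,60],[-0.08,0.14,-0.767]]
    - [100,[0,365,60],[-0.089,0.156,-0.852]]
    - [100,[2,405,60],[-0.089,0.156,-0.852]]
    - [100,[4,440,50],[-0.089,0.156,-0.852]]

```text
clock: 14.98
position: [0.44, 0.0392, 0.3129]
orientation: [-3.136, -0.344, 0.129]
contact_force: [0.6, -0.8, 0.2]
gripper_width: 0.0856
grasp_force: 0.0
```

Emit:
drive_tool:
  series:
    - [100,[0,20,-8],[0,0,0]]
    - [100,[0,20,-8],[0,0,0]]
    - [100,[0,20,-8],[0,0,0]]
    - [100,[0,20,-8],[0,0,0]]

```text
clock: 15.32
position: [0.4402, 0.0576, 0.3051]
orientation: [-3.136, -0.344, 0.132]
contact_force: [0.7, -1.1, 0.3]
gripper_width: 0.0851
grasp_force: 0.0
```

```bash
python3 go.py .458 .217 .21 3.1416 -.35 .09
```

```text
15.3167 [ 0.04 -0.01 -0.24  2.1   0.02  0.71 -1.65] [0.4402 0.0576 0.3051] [-3.136 -0.344  0.132]
[ 17.8 159.4 -95.1] [-0.004 -0.007 -0.044]
```

Emit:
drive_tool:
  series:
    - [100,[2,30,0],[0,0,-0.01]]
    - [100,[5,60,0],[0,0,-0.02]]
    - [100,[8,90,-10],[0,0,-0.03]]
    - [100,[11,120,-20],[-0.004,-0.007,-0.044]]
    - [100,[14,145,-40],[-0.004,-0.007,-0.044]]
    - [100,[18,159,-70],[-0.004,-0.007,-0.044]]
    - [100,[18,159,-95],[-0.004,-0.007,-0.044]]
    - [100,[18,159,-95],[-0.004,-0.007,-0.044]]
    - [100,[18,159,-95],[-0.004,-0.007,-0.044]]

```text
clock: 16.07
position: [0.4583, 0.2155, 0.21]
orientation: [3.14, -0.349, 0.089]
contact_force: [0.3, -0.1, 1.1]
gripper_width: 0.0855
grasp_force: 0.0
```

```bash
python3 go.py .492 .220 .116 3.1416 -.35 .09; python3 look.py brpre 190,140 200,180
```

```text
16.0667 [-0.3   0.23 -0.38  2.13  0.53  0.55 -2.56] [0.4583 0.2155 0.21  ] [ 3.14  -0.349  0.089]
[ 33.7   4.5 -94. ] [ 0.002 -0.001  0.002]
```

View pics/brpre.png

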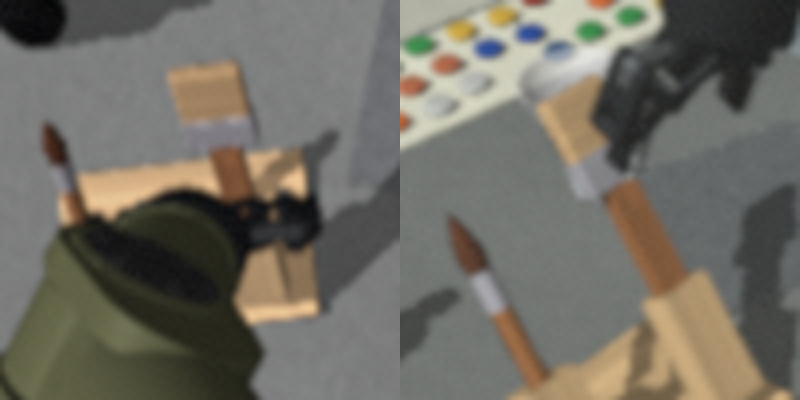

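The hand is in line with the flat brush: right finger at top crop (318,220), handle between the fingers, and the round brush at (60,180) is clear. Advance and close.

Emit:
drive_tool:
  series:
    - [100,[6,1,-16],[0,0,0]]
    - [100,[12,2,-32],[0,0,0]]
    - [100,[18,3,-48],[0,0,0]]
    - [100,[24,4,-64],[0,0,0]]
    - [100,[30,4,-80],[0,0,0]]
    - [100,[34,4,-94],[0,0,0]]
    - [100,[34,4,-94],[0,0,0]]
    - [100,[34,4,-94],[0,0,0]]

```text
clock: 16.83
position: [0.4935, 0.2206, 0.1182]
orientation: [-3.141, -0.354, 0.088]
contact_force: [0.3, 0.4, 0.8]
gripper_width: 0.0854
grasp_force: 0.0
```

Emit:
drive_tool:
  series:
    - [60,[0,0,0],[0,0,0]]
    - [40,[0,0,0],[0,0,0]]
    - [0,[0,0,0],[0,0,0]]
    - [0,[0,0,0],[0,0,0]]
    - [0,[0,0,0],[0,0,0]]
    - [0,[0,0,0],[0,0,0]]
    - [0,[0,0,0],[0,0,0]]
    - [0,[0,0,0],[0,0,0]]
    - [0,[0,0,0],[0,0,0]]
    - [0,[0,0,0],[0,0,0]]

```text
clock: 17.67
position: [0.4929, 0.2209, 0.1176]
orientation: [3.142, -0.353, 0.089]
contact_force: [-0.9, -1.9, 5.6]
gripper_width: 0.021
grasp_force: 58.2
```

```bash
python3 go.py .492 .220 .116 3.1416 -.35 .09
```

```text
17.6667 [-0.45  0.42 -0.16  2.19  0.82  0.32 -2.82] [0.4929 0.2209 0.1176] [ 3.142 -0.353  0.089]
[-0.9 -0.9 -1.6] [-0.     0.003  0.001]
```

Gripped (about 21 mm). Draw out along the socket axis.

Emit:
drive_tool:
  series:
    - [0,[6,0.5,8],[0,0,0]]
    - [0,[11,1,16],[0,0,0]]
    - [0,[17,1.5,25],[0,0,0]]
    - [0,[23,2,33],[0,0,0]]
    - [0,[29,2.5,41],[0,0,0]]
    - [0,[34,3,49],[0,0,0]]
    - [0,[40,3.5,57],[0,0,0]]
    - [0,[46,4,66],[0,0,0]]
    - [0,[51,4.5,74],[0,0,0]]
    - [0,[57,5,82],[0,0,0]]
    - [0,[63,5.5,90],[0,0,0]]
    - [0,[69,6,99],[0,0,0]]

```text
clock: 18.67
position: [0.5617, 0.2269, 0.2162]
orientation: [-3.141, -0.352, 0.089]
contact_force: [-0.7, -0.2, -0.6]
gripper_width: 0.0206
grasp_force: 59.0
```

```bash
python3 go.py .5 .1 .28 3.1416 .6 .09
```

```text
18.6667 [-0.21  0.37 -0.41  1.91  0.52  0.64 -2.44] [0.5617 0.2269 0.2162] [-3.141 -0.352  0.089]
[ -61.7 -126.9   63.8] [-0.085  0.948  0.001]
```

Emit:
drive_tool:
  series:
    - [0,[0,0,25],[0,0,0]]
    - [0,[0,0,50],[0,0,0]]
    - [0,[0,-10,65],[-0.009,0.1,0]]
    - [0,[-5,-25,65],[-0.018,0.2,0]]
    - [0,[-10,-45,65],[-0.027,0.3,0]]
    - [0,[-20,-65,65],[-0.036,0.4,0]]
    - [0,[-30,-85,65],[-0.045,0.5,0]]
    - [0,[-40,-105,60],[-0.054,0.6,0]]
    - [0,[-50,-130,50],[-0.063,0.7,0]]
    - [0,[-55,-150,40],[-0.072,0.8,0]]
    - [0,[-60,-170,35],[-0.081,0.9,0]]
    - [0,[-63,-189,35],[-0.086,0.96,0]]

```text
clock: 19.67
position: [0.4984, 0.0366, 0.2492]
orientation: [-3.141, 0.62, 0.089]
contact_force: [-0.8, -0.0, -1.0]
gripper_width: 0.0207
grasp_force: 58.9
```

Emit:
drive_tool:
  series:
    - [0,[0,0,0],[0,0,0]]
    - [0,[0,0,0],[0,0,0]]
    - [0,[0,0,0],[0,0,0]]

```text
clock: 19.92
position: [0.4988, 0.0389, 0.2511]
orientation: [-3.14, 0.61, 0.09]
contact_force: [-0.4, 0.7, -0.6]
gripper_width: 0.0211
grasp_force: 58.8
```

```bash
python3 go.py .499 .038 .25 3.1416 .61 .09
```

```text
19.9167 [ 0.13  0.69 -0.47  1.35  0.15  1.76 -1.83] [0.4988 0.0389 0.2511] [-3.14  0.61  0.09]
[ 0.2 -0.9 -1.1] [-0.001 -0.     0.001]
```

```bash
python3 - <<'E'
from h import *
t,s=eyes.camera("top"),eyes.camera("side")
f=lambda i,x,y:cv2.resize(i[y:y+150,x:x+133],(400,450),interpolation=cv2.INTER_CUBIC)
cv2.imwrite("pics/end.png",np.hstack([f(t,240,90),f(s,230,130)]))
E
```

```text
(no output)
```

View pics/end.png

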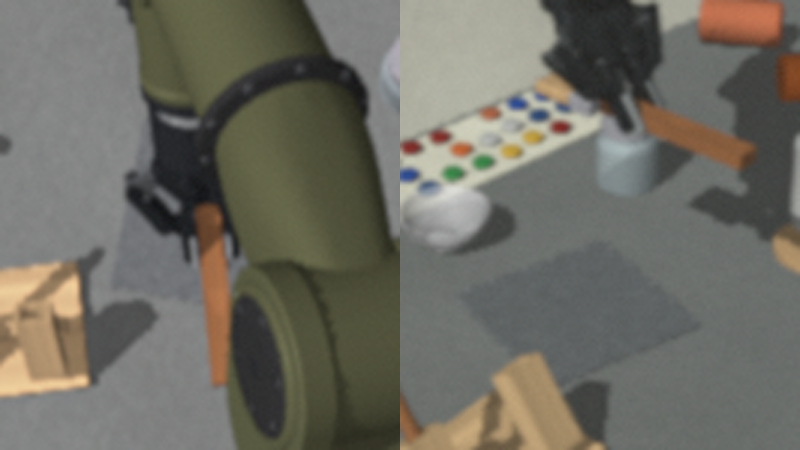

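Brush is held: butt at top px (312.7,217) and side (346,182), tip at side ≈(278,158). Check the level by triangulation.

```bash
python3 - <<'E'
from h import *
B,g=tri((312.7,217),(346,181.7));print("butt",B,g)
T=cv2.imread("pics/end.png")
for p in(-.2,-.1,0,.1,.2):
    d=np.array([np.cos(.09)*np.cos(p),np.sin(.09)*np.cos(p),np.sin(p)])
    G=np.array([.503,.0385,.2575])
    print(p,"tip",pix("side",G+.103*d),"butt",pix("side",G-.12*d),pix("top",G-.12*d),G+.081*d)
E
```

```text
butt [0.38348131 0.02914894 0.25967964] 0.00634372562247349
-0.2 tip (np.float64(280.96634465310035), np.float64(161.51461360139743)) butt (np.float64(344.7681503092721), np.float64(173.42152611935998)) (np.float64(313.694234923126), np.float64(216.24551286214674)) [0.5820641  0.04563504 0.24140778]
-0.1 tip (np.float64(280.46627452755814), np.float64(158.07705377215572)) butt (np.float64(345.12114082426), np.float64(177.81264909087892)) (np.float64(313.89537235839504), np.float64(217.412086595179)) [0.58326915 0.04574379 0.24941349]
0 tip (np.float64(280.2322667344131), np.float64(154.69571465780405)) butt (np.float64(345.08677486736025), np.float64(182.04376906467337)) (np.float64(314.05415199649883), np.float64(218.08909173028962)) [0.58367217 0.04578016 0.2575    ]
0.1 tip (np.float64(280.2695882980927), np.float64(151.40080415155197)) butt (np.float64(344.6714042433379), np.float64(186.0683095691024)) (np.float64(314.1701692720819), np.float64(218.28394516333833)) [0.58326915 0.04574379 0.26558651]
0.2 tip (np.float64(280.58155535954324), np.float64(148.22267817429974)) butt (np.float64(343.8861938292699), np.float64(189.8438301352287)) (np.float64(314.24351947823055), np.float64(218.0090095425533)) [0.5820641  0.04563504 0.27359222]
```

```bash
python3 -c "
from cell import hand_in
print(hand_in())"
```

```text
the job is handed in; nothing more can be done
None
```

The job is handed in (no verdict came back): the cup sits upside down on the peg, let go, and the flat brush is held level and still about 25 cm up, bristles over the middle of the felt.

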